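# Fetch the flange from behind the containers

### The arm

A 6-joint arm with a two-finger parallel gripper is mounted at the origin on the work surface. World frame = base frame: x ahead of the robot, y to its left, z up, the work surface at z = 0. Lengths are in m, angles in rad, forces in N, time in s.
With the tool pointing down it reaches from about 0.35 to 0.975 m from the base axis. Payload 7.1 kg.
Tool frame: the origin (TCP) lies midway between the tips of the shut fingers; the grasp point (between the pads) lies 19 mm behind it; z points along the fingers, x is the direction in which the jaws open and shut, and the axes are right-handed (so a half turn about z gives the same grasp; the last joint's range is limited). The gripper opens to 88 mm and grips with 3 to 60 N. Pads are 20 mm wide; open, the fingers measure 115 mm over their backs; the gripper's body (75 mm by 178 mm) begins 61 mm behind the grasp point.
Start: joints at [-1.249, 0.423, 1.63, -0, 1.089, -0.019], TCP at [0.209, -0.589, 0.223] pointing down, gripper open.
Joint ranges: [-3, 3], [-0.9, 2.11], [0.09, 2.58], [-1.31, 4.45], [0.11, 2.69], [-2.54, 2.54]. Speed limits (rad/s): [2.39, 2.39, 3.01, 3.14, 3.14, 3.14].

### API

Orientations are given as a unit quaternion [w, x, y, z].
In Python, from station import move_pose, movel, movej, command_gripper, wait, inverse_kinematics, read_camera, camera_info, MotionError, job_done, get_time, get_joint_pos, get_qvel, get_effort, get_tcp_pos, get_ee_rot, get_ft_force, get_ft_torque, get_grip_width gives the robot as it stands. Calls block until the motion is done:
- move_pose(position, orientation): joint-space move of the TCP to a pose.
- movel(position, frame=None, v=0.15, until_force=None): straight line of the TCP; frame=None keeps the orientation; v is the mean speed in m/s. With until_force (N) it stops when the force on the tool has changed by that much, and returns True; else False.
- movej(angles): joint-space move.
- command_gripper(opening): opening from 0.0 (shut) to 1.0 (fully open); the grip force is fixed at half the most; returns when the fingers have stopped.
- wait(seconds).
- inverse_kinematics(position, orientation): joint angles nearest the present ones, or None.
- read_camera(name): name is "scene" or "top" or "wrist"; returns the picture (384x512x3 uint8, red, green, blue); there is no depth.
- camera_info(name): a dict with "intrinsics" (3x3 intrinsics, pixels), "T" (4x4, takes a point from camera to world coordinates); the wrist camera has in their place "tool_from_camera" (4x4, takes a point from camera to tool coordinates, whose origin is the TCP and whose axes are the tool frame's). Camera axes: x right, y up, looking along -z (the intrinsics and any distortion apply to the point x, -y, -z); pixel columns grow to the right and rows downward; lengths in m; the calibration is good to about 2 mm. A picture is of the moment at which its call begins: read the wrist's pose just before it. camera_info takes no time and is no camera call.
A pose or a line that the arm cannot do raises MotionError and nothing moves.
- job_done(): hands the job in, once; it reports no verdict.
Readings, each from a call of its own:
- get_time(): time.
- get_joint_pos(): joint angles.
- get_qvel(): joint speeds.
- get_effort(): joint torques, N m.
- get_tcp_pos(): TCP position.
- get_ee_rot(): TCP orientation.
- get_ft_force(): force on the tool from outside, world axes, zero at the start.
- get_ft_torque(): the same for the moment, N m.
- get_grip_width(): opening from 0.0 (shut) to 1.0 (fully open).
Only numpy, scipy, OpenCV 4.12 (cv2) and the standard library are available. Lean on these libraries where they do the work, as an engineer would, in place of code of your own. Each camera call takes 0.05 s, during which the arm holds its last target. There are 200 camera calls.

### The job

The pipe flange in the tray is to be welded next, but the spray can, the jar and the tin stand in its way: first clear all three of them onto the plywood board, then put the flange, hub up, in the middle of the turntable, and only after that put each container back in the middle of the very mat it came from. Keep the containers upright all the time, and set things down rather than letting them drop.

Things in the scene. Friction and masses are not known exactly. Their poses are not given: they have to be found in the camera images.
- spray_center (a point): the spray can: slim round white can with a full-width grey cap, 50 mm in diameter, 140 mm tall, straight-sided, about 0.22 kg, standing upright. This point is its centre, 70 mm above its underside; z along its axis.
- jar_center (a point): the jar: short wide white plastic jar with black screw lid, 60 mm in diameter over its whole height of 95 mm, about 0.28 kg, standing upright. This point is its centre, 47.5 mm above its underside; z along its axis.
- tin_center (a point): the tin: flat rectangular metal tin with a paper label, 44 mm along its own x, 74 mm along its own y, 115 mm tall, with a small black cap (24 mm across, 8 mm high) on top, 18 mm off the middle along +y; about 0.25 kg, standing upright. This point is the centre of the rectangular body, 57.5 mm above its underside. Its x points roughly away from the robot at the start.
- flange_center (a point): the pipe flange: dark steel disc, 80 mm in diameter, 10 mm thick, with a round hub on top, 42 mm in diameter, 26 mm above the disc (36 mm overall); about 0.5 kg; it lies hub up on the tray's floor (3 mm above the bench), a container to its left, to its right and in front. This point is its centre, 18 mm above its underside. Tray edges rise 14 mm, the far one (about 100 mm beyond) 40 mm.
- board: the plywood board, an empty flat board fixed to the bench, to the left or the right of the tray: 300 mm along its x, 110 mm along its y, 8 mm thick; origin at the centre of its underside, its top 8 mm above. The side area: room for the three containers in a row along x.
- turntable_top (a point): the welding turntable, fixed, on the other side of the tray from the board: round steel plate 170 mm in diameter with rings marked on it, on a blue foot; it does not turn. This point is the middle of the plate's top face, 50 mm above the bench; z up.
- mat_front: black rubber mat, 84 x 84 mm, 3 mm thick, lying fixed on the tray's floor, its top 6 mm above the bench; origin at the centre of its underside, x and y along its sides and the tray's. The mat nearest the robot, in front of the flange (about 100 mm from it, centre to centre). At the start one container, different each time, stands on it within 4 mm of its middle.
- mat_left: black rubber mat, 84 x 84 mm, 3 mm thick, lying fixed on the tray's floor, its top 6 mm above the bench; origin at the centre of its underside, x and y along its sides and the tray's. The mat to the left (+y) of the flange, about 100 mm from it. At the start one container, different each time, stands on it within 4 mm of its middle.
- mat_right: black rubber mat, 84 x 84 mm, 3 mm thick, lying fixed on the tray's floor, its top 6 mm above the bench; origin at the centre of its underside, x and y along its sides and the tray's. The mat to the right (-y) of the flange, about 100 mm from it. At the start one container, different each time, stands on it within 4 mm of its middle.

How it is judged:
On the way, in this order (a step that is already met when the one before it is completed fails the run):
1. all three containers stand upright on the plywood board, released, while the flange is still lying in the tray (x of spray_center in the frame of board between -0.15 and 0.15 m and y of spray_center in the frame of board between -0.055 and 0.055 m and z of spray_center in the frame of board between 0.074 and 0.082 m and angle between each of spray_center, jar_center, tin_center's own z axis and vertical below 0.1 rad and x of jar_center in the frame of board between -0.15 and 0.15 m and y of jar_center in the frame of board between -0.055 and 0.055 m and z of jar_center in the frame of board between 0.0515 and 0.0595 m and x of tin_center in the frame of board between -0.15 and 0.15 m and y of tin_center in the frame of board between -0.055 and 0.055 m and z of tin_center in the frame of board between 0.0615 and 0.0695 m and contact force between the fingers and spray below 0.2 N and linear speed of each of spray, jar, tin below 0.02 m/s and contact force between the fingers and jar below 0.2 N and contact force between the fingers and tin below 0.2 N and distance of flange_center from where it was at the start of the episode below 0.03 m), for 0.2 s.
2. the flange lies hub up in the middle of the turntable, released, while all three containers still stand on the board (horizontal distance between flange_center and turntable_top below 0.014 m and z of flange_center in the frame of turntable_top between 0.014 and 0.022 m and angle between flange_center's own z axis and vertical below 0.08 rad and contact force between the fingers and flange below 0.2 N and linear speed of flange below 0.02 m/s and x of spray_center in the frame of board between -0.15 and 0.15 m and y of spray_center in the frame of board between -0.055 and 0.055 m and z of spray_center in the frame of board between 0.074 and 0.082 m and angle between each of spray_center, jar_center, tin_center's own z axis and vertical below 0.1 rad and x of jar_center in the frame of board between -0.15 and 0.15 m and y of jar_center in the frame of board between -0.055 and 0.055 m and z of jar_center in the frame of board between 0.0515 and 0.0595 m and x of tin_center in the frame of board between -0.15 and 0.15 m and y of tin_center in the frame of board between -0.055 and 0.055 m and z of tin_center in the frame of board between 0.0615 and 0.0695 m), for 0.2 s.
At the end, for the whole second after the job is handed in: The flange lies hub up on the turntable, its centre within 14 mm of the middle of the plate; the spray can, the jar and the tin each stand upright (within 0.1 rad) on the mat they came from, within 15 mm of where they stood at the start; all are released and at rest (distance of each of spray_center, jar_center, tin_center from where it was at the start of the episode below 0.015 m and angle between each of spray_center, jar_center, tin_center's own z axis and vertical below 0.1 rad and contact force between the fingers and spray below 0.2 N and linear speed of each of spray, jar, tin, flange below 0.02 m/s and contact force between the fingers and jar below 0.2 N and contact force between the fingers and tin below 0.2 N and horizontal distance between flange_center and turntable_top below 0.014 m and z of flange_center in the frame of turntable_top between 0.014 and 0.022 m and angle between flange_center's own z axis and vertical below 0.08 rad and contact force between the fingers and flange below 0.2 N); the robot touches nothing.
It fails at once if a container is tipped (more than 0.5 rad) (angle between spray_center's own z axis and vertical above 0.5 rad or angle between jar_center's own z axis and vertical above 0.5 rad or angle between tin_center's own z axis and vertical above 0.5 rad).
It fails at once if a container or the flange is dropped or thrown: moves faster than 0.7 m/s (a fall of 25 mm) while the fingers do not touch it ((linear speed of spray above 0.7 m/s and contact force between the fingers and spray below 0.1 N) or (linear speed of jar above 0.7 m/s and contact force between the fingers and jar below 0.1 N) or (linear speed of tin above 0.7 m/s and contact force between the fingers and tin below 0.1 N) or (linear speed of flange above 0.7 m/s and contact force between the fingers and flange below 0.1 N)).
It also fails if it takes over 144 s, if anything falls off the work surface, if the arm or the gripper's body presses on something with over 40 N, if the wrist force passes 120 N, or if a joint passes its speed limit or range.

## Working session

There is one attempt and no reset: what is moved stays moved. The work goes in short steps, each a Python script; the robot and the scene stay as the last script left them, time stands still between calls to the robot, and variables do not carry over. Pictures are saved under pics/ and viewed, about 12 in all and at most 16, crops included, and the job is handed in when it is done.

```bash
ls; mkdir -p pics; python3 - <<'E'
from station import *
import cv2,numpy as np
np.set_printoptions(precision=4,suppress=True)
for n in ("scene","top"):
    im=read_camera(n); cv2.imwrite(f"pics/{n}0.png",cv2.resize(im[:,:,::-1],None,fx=1.5,fy=1.5)); np.save(f"pics/{n}0.npy",im)
    i=camera_info(n); print(n,i)
print(camera_info("wrist"),get_time(),get_ee_rot())
E
```

```text
pics
scene {'intrinsics': array([[349.9152,   0.    , 255.5685],
       [  0.    , 349.9152, 193.8614],
       [  0.    ,   0.    ,   1.    ]]), 'T': array([[ 0.5833, -0.6602,  0.4732,  0.9942],
       [ 0.8122,  0.4831, -0.3271, -0.3071],
       [-0.0127,  0.5751,  0.818 ,  0.8447],
       [ 0.    ,  0.    ,  0.    ,  1.    ]])}
top {'intrinsics': array([[400.7747,   0.    , 263.5785],
       [  0.    , 400.7747, 191.9103],
       [  0.    ,   0.    ,   1.    ]]), 'T': array([[ 0.023 ,  0.9937, -0.1095,  0.4785],
       [-0.9995,  0.0251,  0.0172,  0.0226],
       [ 0.0199,  0.1091,  0.9938,  0.8936],
       [ 0.    ,  0.    ,  0.    ,  1.    ]])}
{'intrinsics': array([[269.9056,   0.    , 253.2127],
       [  0.    , 269.9056, 194.6466],
       [  0.    ,   0.    ,   1.    ]]), 'tool_from_camera': array([[ 1.    , -0.0001, -0.0005,  0.0002],
       [-0.0003, -0.9579, -0.2871, -0.0779],
       [-0.0005,  0.2871, -0.9579, -0.1619],
       [ 0.    ,  0.    ,  0.    ,  1.    ]])} 0.1 [-0.0004  0.8168 -0.577  -0.0006]
```

View pics/top0.png

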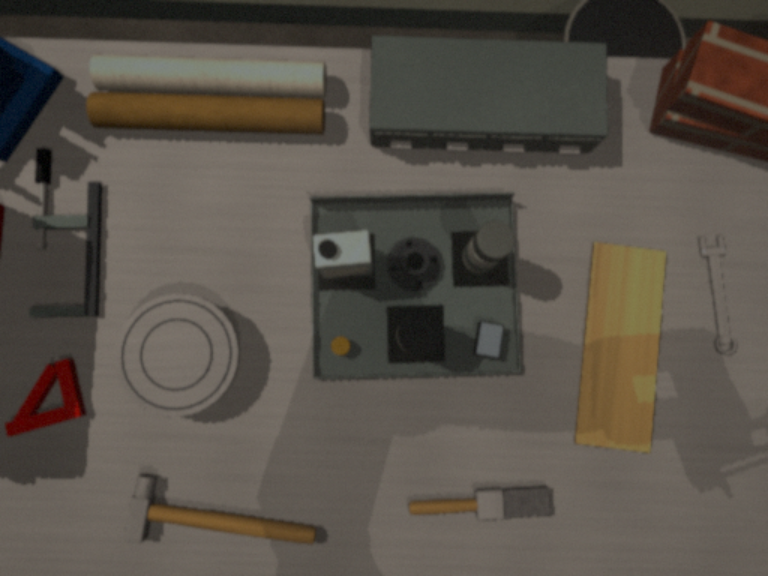

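View pics/scene0.png

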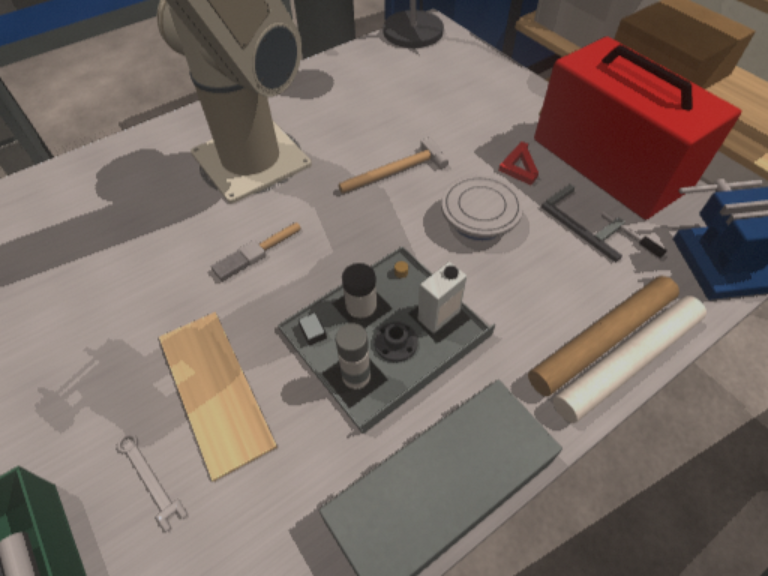

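The top view shows the tin on the left mat (about 343,250), the spray can on the right mat (490,245), the jar on the front mat (415,335, dark) and the flange at (415,262). The turntable is at (180,354) and the board at (622,347). In the scene view the jar lid is at (360,278). Next I'll get coarse positions by casting rays, then take close wrist views.

```bash
cat > h.py <<'E'
from station import *
import cv2,numpy as np
from scipy.spatial.transform import Rotation as R
np.set_printoptions(precision=4,suppress=True)
def cam(n):
    i=camera_info(n)
    if n=="wrist":
        T=np.eye(4);q=get_ee_rot();T[:3,:3]=R.from_quat([*q[1:],q[0]]).as_matrix();T[:3,3]=get_tcp_pos()
        return i["intrinsics"],T@i["tool_from_camera"]
    return i["intrinsics"],i["T"]
def ray(K,T,uv,z):
    uv=np.atleast_2d(uv).astype(float)
    d=np.c_[(uv[:,0]-K[0,2])/K[0,0],-(uv[:,1]-K[1,2])/K[1,1],-np.ones(len(uv))]@T[:3,:3].T
    return (T[:3,3]+d*((z-T[2,3])/d[:,2])[:,None])[:,:2]
def proj(K,T,P):
    c=(np.atleast_2d(P)-T[:3,3])@T[:3,:3]
    return np.c_[K[0,0]*c[:,0]/-c[:,2]+K[0,2],K[1,1]*c[:,1]/c[:,2]+K[1,2]]
def quat(a):  # tool down, jaw (tool x) at angle a from world x
    return np.array([0,np.cos(a/2),np.sin(a/2),0])
E
python3 - <<'E'
from h import *
K,T=cam("top"); s=lambda p:(np.array(p)+.5)/1.5-.5
def t(n,p,z): print(n,ray(K,T,s(p),z).tolist() if 0 else ray(K,T,s(p),z))
im=np.load("pics/top0.npy"); hsv=cv2.cvtColor(im,cv2.COLOR_RGB2HSV)
m=cv2.inRange(hsv,(10,80,60),(32,255,255)); cs,_=cv2.findContours(m,0,2)
c=max(cs,key=cv2.contourArea); b=cv2.boxPoints(cv2.minAreaRect(c)); xy=ray(K,T,b,.008)
print("board",b,xy,xy.mean(0),np.linalg.norm(np.diff(xy,axis=0),axis=1))
t("turn",(180,354),.05); t("turn ends",[(121,354),(239,354)],.05)
t("rings",(177,354),.05)
t("tray",[(312,196),(512,196),(521,376),(316,378)],.014)
t("mats",[(388,306),(443,306),(444,361),(388,361),(416,333)],.006)
t("rmat",[(453,233)],.006)
t("flange disc",(414,265),.013);t("hubtop",(415,261),.039)
t("tin",[(313,235),(369,230),(373,263),(316,269)],.121);t("tincap",(327,249),.129)
t("spray",(494,239),.146)
K,T=cam("scene")
t("S jar",(360,278),.101);t("S spray",(352,338),.146);t("S tincap",(451,271),.129);t("S turn",(482,206),.05);t("S hub",(396,328),.039)
E
```

```text
board [[382.0191 296.6724]
 [394.8165 160.7004]
 [446.2433 165.5405]
 [433.4459 301.5126]] [[ 0.3535 -0.2555]
 [ 0.6544 -0.2874]
 [ 0.6465 -0.4043]
 [ 0.3455 -0.368 ]] [ 0.5    -0.3288] [0.3026 0.1171 0.3031]
turn [[0.4721 0.3045]]
turn ends [[0.4703 0.3855]
 [0.474  0.2232]]
rings [[0.472  0.3086]]
tray [[ 0.7106  0.1353]
 [ 0.7191 -0.1644]
 [ 0.4514 -0.1781]
 [ 0.4419  0.1193]]
mats [[ 0.5494  0.0178]
 [ 0.5514 -0.0637]
 [ 0.4705 -0.0664]
 [ 0.4686  0.0159]
 [ 0.5105 -0.0244]]
rmat [[ 0.6618 -0.0772]]
flange disc [[ 0.6107 -0.0191]]
hubtop [[ 0.6126 -0.0192]]
tin [[0.6305 0.1183]
 [0.6391 0.0457]
 [0.5957 0.0393]
 [0.5859 0.1128]]
tincap [[0.6111 0.0987]]
spray [[ 0.6266 -0.1136]]
S jar [[ 0.5164 -0.0269]]
S spray [[ 0.6327 -0.1181]]
S tincap [[0.6141 0.0966]]
S turn [[0.4795 0.3024]]
S hub [[ 0.6067 -0.0141]]
```

```bash
python3 - <<'E'
from h import *
t=get_time()
move_pose([.52,-.02,.36],quat(np.pi/2)); print(get_time()-t,get_joint_pos())
K,T=cam("wrist"); im=read_camera("wrist"); np.savez("pics/w1.npz",im=im,K=K,T=T)
o=cv2.resize(im[:,:,::-1],None,fx=1.5,fy=1.5)
P=[[.6128,.079,.121],[.629,-.116,.146],[.6125,-.0185,.039],[.515,-.0265,.101]]
for p in proj(K,T,P): cv2.drawMarker(o,tuple(int(v) for v in (p+.5)*1.5-.5),(0,0,255),0,14,1)
cv2.imwrite("pics/w1.png",cv2.convertScaleAbs(o,alpha=1.5))
E
```

```text
2.3583 [-0.0623  0.1291  1.7057 -0.0002  1.3071 -1.6318]
```

View pics/w1.png

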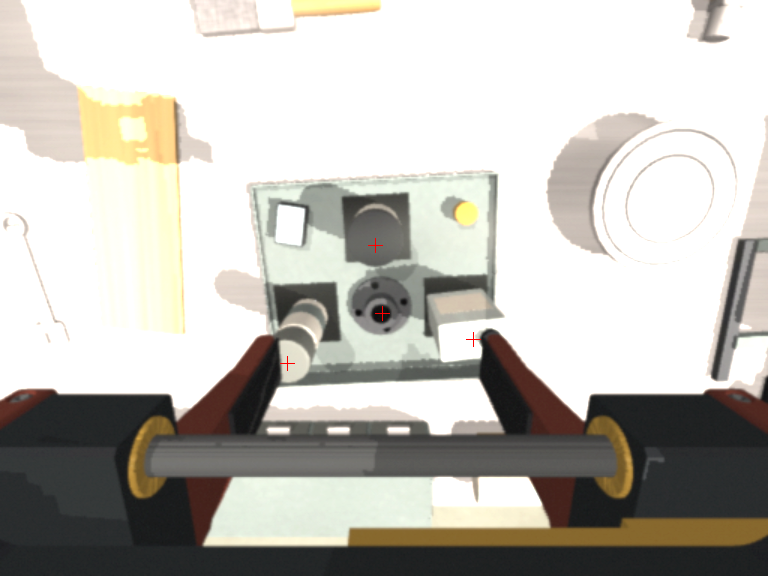

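The wrist view confirms the estimates: flange hub at (381,312), spray cap at (290,362), jar lid at (376,243) and tin top at (470,338), all within 2–5 mm of the markers. I'll clear the spray can first.

```bash
cat >> h.py <<'E'
YB=-.11; BC=np.array([.5,-.3288]); TT=np.array([.473,.305])
def bp(x,y=0): return BC+[x*np.cos(YB)-y*np.sin(YB),x*np.sin(YB)+y*np.cos(YB)]
AJ=np.pi/2+YB
OBJ=dict(spray=(np.array([.629,-.116]),.086,AJ,bp(.113),AJ),
 jar=(np.array([.514,-.0265]),.046,AJ,bp(.025),AJ),
 tin=(np.array([.6125,.0785]),.069,.125,bp(-.095),YB),
 flange=(np.array([.612,-.0185]),.0125,AJ,TT,AJ))
def go(xy,z,a,v=.3): movel([*xy,z],quat(a),v=v)
def approach(xy,z,a):
    p=get_tcp_pos()
    if p[2]<.235: movel([p[0],p[1],.25],v=.2)
    move_pose([*xy,.26],quat(a)); go(xy,z+.03,a,.25); go(xy,z,a,.08)
def take(xy,h,a,under,lift=.19):
    approach(xy,under+h,a); command_gripper(0); wait(.1)
    print("t",get_time(),"width mm",get_grip_width()*88)
    go(xy,under+h+.03,a,.1); go(xy,max(lift+h,.2),a,.2)
    print("held mm",get_grip_width()*88, get_ft_force())
def put(xy,h,a,under,lift=.19):
    go(xy,max(lift+h,.2),a,.3); go(xy,under+h+.015,a,.2)
    wait(.15); print("stop",movel([*xy,under+h-.003],v=.025,until_force=4),get_tcp_pos()-[*xy,under+h])
    command_gripper(1); wait(.1)
    p=get_tcp_pos(); movel([p[0],p[1],p[2]+.03],v=.1); movel([p[0],p[1],max(.26,p[2]+.09)],v=.25); print("t",get_time())
def shot(n,name,s=1.5,al=1.3):
    im=read_camera(n); cv2.imwrite(f"pics/{name}.png",cv2.convertScaleAbs(cv2.resize(im[:,:,::-1],None,fx=s,fy=s),alpha=al)); return im
E
python3 - <<'E'
from h import *
o=OBJ["spray"]; take(o[0],o[1],o[2],.006); put(o[3],o[1],o[4],.008)
shot("scene","s1"); 
E
```

```text
t 5.25 width mm 49.48522028427794
held mm 49.83782311076965 [ 0.2449 -0.7872 -3.0869]
stop True [-0.0002 -0.0003 -0.0001]
t 11.2417
```

View pics/s1.png

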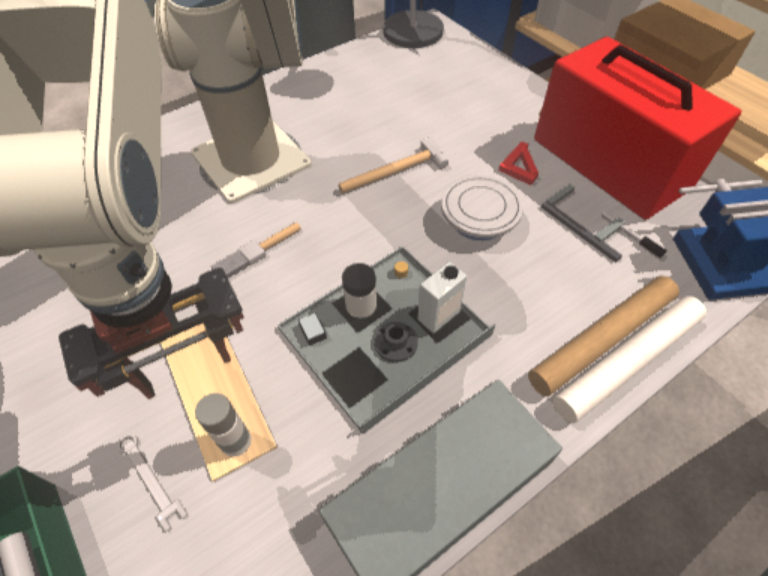

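The spray can stands upright on the board's far end (225,425 in the scene view). Next are the jar and the tin.

```bash
python3 - <<'E'
from h import *
for n in ("jar","tin"):
    o=OBJ[n]; take(o[0],o[1],o[2],.006); put(o[3],o[1],o[4],.008)
move_pose([.45,.1,.36],quat(np.pi/2))
im=shot("scene","s2"); t=shot("top","t2"); np.save("pics/t2.npy",t)
E
```

```text
t 14.575 width mm 59.60586414703032
held mm 60.26101771097065 [-0.8526  0.3188 -2.9431]
stop True [-0.0002  0.      0.    ]
t 20.8667
t 24.775 width mm 44.28231753664086
held mm 44.26029463256888 [-0.4303 -0.1784 -1.9711]
stop True [-0.      0.0001 -0.    ]
t 31.6417
```

View pics/s2.png

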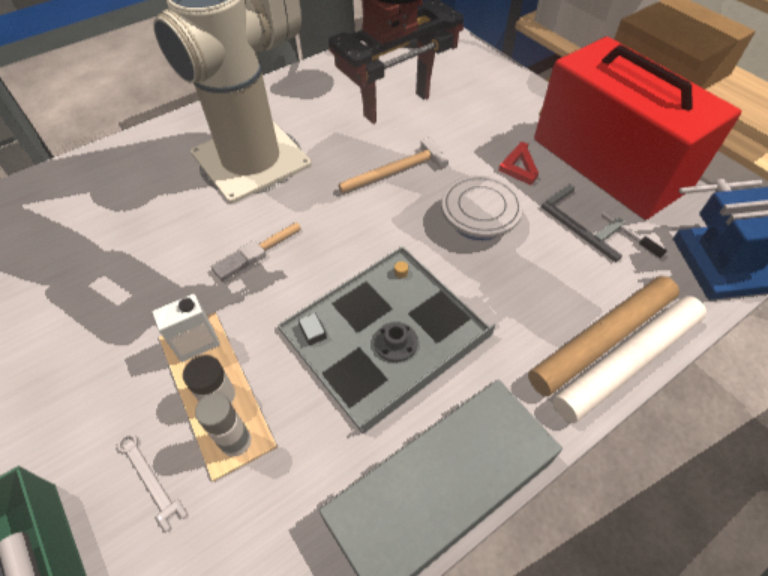

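All three containers stand on the board: tin (187,325), jar (205,390), spray (222,422). Now I'll measure the mats from the top view and the flange and turntable from wrist views.

```bash
python3 - <<'E'
from h import *
K,T=cam("top"); t=np.load("pics/t2.npy"); g=cv2.cvtColor(t,cv2.COLOR_RGB2GRAY)
roi=np.zeros_like(g); roi[134:248,212:344]=1
cs,_=cv2.findContours(((g<38)*roi).astype(np.uint8),0,2)
for c in cs:
    if cv2.contourArea(c)>500:
        m=cv2.moments(c); r=cv2.minAreaRect(c); xy=ray(K,T,cv2.boxPoints(r),.006)
        print("mat",r,xy.mean(0),np.linalg.norm(np.diff(xy,axis=0),axis=1))
move_pose([.43,.305,.36],quat(np.pi/2))
K,T=cam("wrist"); im=shot("wrist","w2"); np.savez("pics/w2.npz",im=im,K=K,T=T)
p=proj(K,T,[[.473,.305,.05]])[0]; print("tt predicted",p)
move_pose([.55,-.02,.30],quat(np.pi/2))
K2,T2=cam("wrist"); im2=shot("wrist","w3"); np.savez("pics/w3.npz",im=im2,K=K2,T=T2)
print("fl",proj(K2,T2,[[.612,-.0185,.039]])); print(get_time())
o=np.hstack([cv2.imread("pics/w2.png")[:430,200:600],cv2.imread("pics/w3.png")[:430,200:600]]);cv2.imwrite("pics/w23.png",o)
E
```

```text
mat ((254.10226440429688, 226.04490661621094), (42.94635009765625, 81.89768981933594), 87.1375961303711) [0.5003 0.0261] [0.1817 0.0947 0.1796]
mat ((231.0, 174.0), (36.0, 36.0), 90.0) [0.615  0.0809] [0.0808 0.0814 0.08  ]
mat ((320.0, 172.5), (35.0, 36.0), 90.0) [ 0.6236 -0.1186] [0.0815 0.0796 0.0807]
tt predicted [254.2757 184.9089]
fl [[254.1335 203.3574]]
35.5917
```

View pics/w23.png

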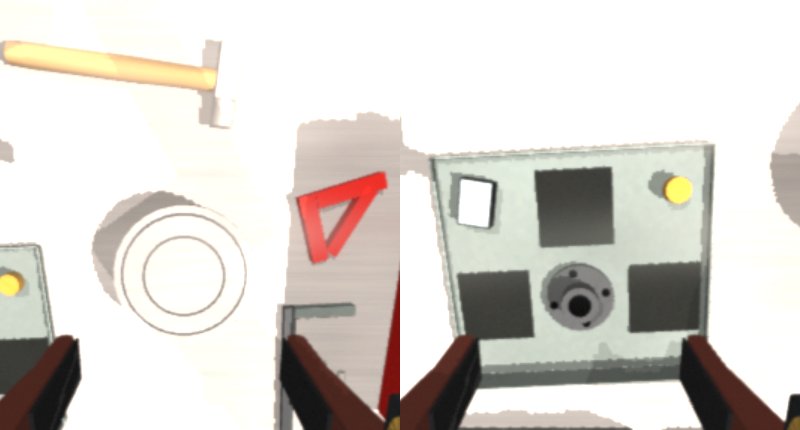

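Ring centre in the wrist view is (255.2,183.8) px against a predicted (254.3,184.9). The flange hole is at (252.5,203.8) against (254.1,203.4). Both are within 2 mm, so I'll use the measured points and move the flange.

```bash
python3 - <<'E'
from h import *
d=np.load("pics/w3.npz");K,T=d["K"],d["T"]; s=lambda p:(np.array(p)+.5)/1.5-.5
print("mats F,L,R",ray(K,T,s([(374,208),(465,297),(297,305)]),.006))
f=ray(K,T,s([(379,306)]),.039)[0]; d=np.load("pics/w2.npz"); tt=ray(d["K"],d["T"],s([(383,276)]),.05)[0]
print(f,tt); assert np.hypot(*(f-OBJ["flange"][0]))<.005 and np.hypot(*(tt-TT))<.006
h,a=.0125,AJ
take(f,h,a,.003,.15)
put(tt,h,a,.050,.15)
move_pose([tt[0]-.04,tt[1],.36],quat(np.pi/2))
K,T=cam("wrist"); im=shot("wrist","w4"); np.savez("pics/w4.npz",im=im,K=K,T=T); shot("scene","s3")
cv2.imwrite("pics/c4.png",np.hstack([cv2.imread("pics/w4.png")[130:430,200:550],cv2.imread("pics/s3.png")[130:430,120:560]]))
print(proj(K,T,[[*tt,.086]]),get_time())
E
```

```text
mats F,L,R [[ 0.5095 -0.0268]
 [ 0.6127  0.0802]
 [ 0.6227 -0.1186]]
[ 0.6128 -0.0212] [0.471  0.3066]
t 38.4083 width mm 41.699085854906926
held mm 41.454916993042985 [-0.8343 -0.1234 -4.9035]
stop True [-0.0002 -0.0001 -0.0003]
t 44.85
[[253.877  189.2176]] 45.4583
```

View pics/c4.png

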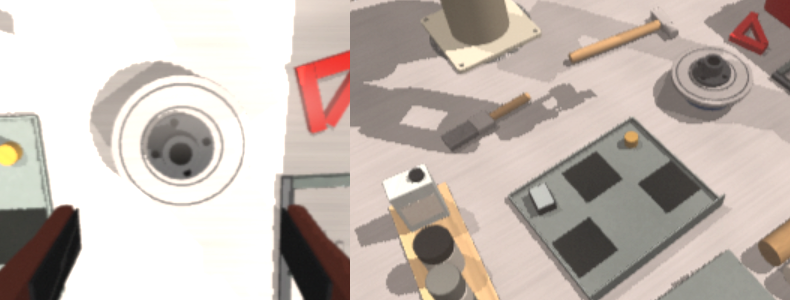

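The flange sits concentric with the turntable's ring. Returning each container to the exact tool pose it was taken from restores its original spot. These poses agree with the measured mat centres to 2–7 mm.

```bash
python3 - <<'E'
from h import *
for n in ("tin","jar","spray"):
    o=OBJ[n]; take(o[3],o[1],o[4],.008); put(o[0],o[1],o[2],.006)
move_pose([.52,-.02,.36],quat(np.pi/2))
K,T=cam("wrist"); a=shot("wrist","w5"); move_pose([.35,-.35,.36],quat(np.pi/2)); b=shot("top","t5"); c=shot("scene","s5")
A,B=np.load("pics/w1.npz")["im"],np.load("pics/top0.npy"); S=np.load("pics/scene0.npy")
f=lambda x,r:cv2.convertScaleAbs(cv2.resize(x[r],(400,300),interpolation=2)[:,:,::-1],alpha=1.5)
rt=np.s_[120:264,200:392]; rs=np.s_[155:290,180:360]
cv2.imwrite("pics/cmp.png",np.vstack([np.hstack([f(B,rt),f(b,rt)]),np.hstack([f(S,rs),f(c,rs)])])); print(get_time(),get_grip_width())
E
```

```text
t 49.85 width mm 43.843743721339756
held mm 44.01968325577566 [-0.0582  1.2136 -1.6524]
stop True [-0.0002 -0.     -0.0001]
t 56.725
t 60.5167 width mm 59.54603654873251
held mm 59.910471636482434 [-0.4442 -0.0936 -2.8975]
stop True [-0.0001  0.0001  0.    ]
t 66.8167
t 70.0583 width mm 49.94426797913225
held mm 49.91900331924319 [ 0.4972  0.2303 -2.5745]
stop True [-0.0002 -0.0002 -0.    ]
t 76.0583
78.325 0.9966406281112528
```

View pics/cmp.png

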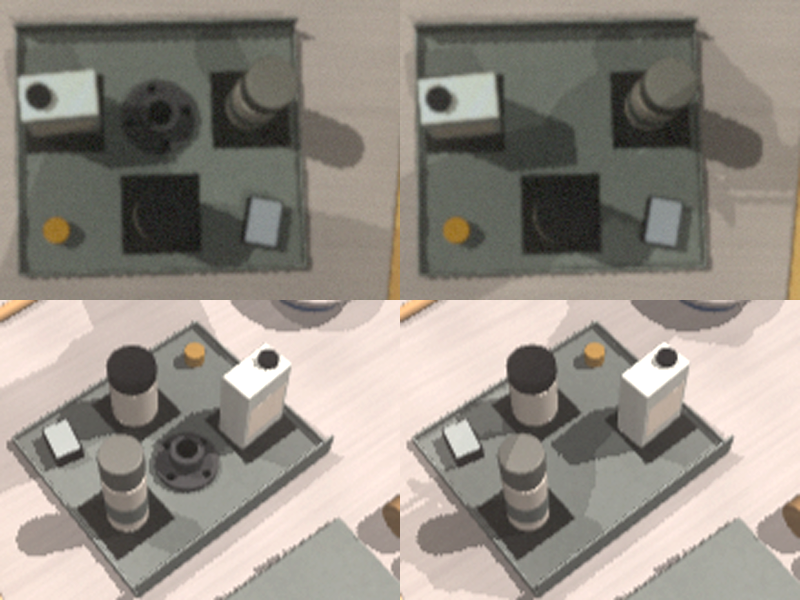

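Before and after pictures match to within a pixel or two (about 2 mm) in both views. The gripper is open and clear of everything, so I'll hand in.

```bash
python3 -c "
from station import *
wait(.5); job_done(); print(get_time())"
```

```text
the job is handed in; nothing more can be done
the job is handed in; nothing more can be done
```

I moved the spray can, the jar and the tin onto the board and set the flange hub up on the turntable. Then I put each container back on the mat it came from and handed the job in at about 79 s of robot time.

- **Grips:** the gripper widths matched the given sizes on every pick (about 50, 60, 44 and 42 mm). Every set-down stopped on contact within 0.3 mm of the planned height.
- **Flange:** in the wrist view it sits concentric with the turntable's rings. I did not measure its offset as a number.
- **Containers:** all three stand upright. In both fixed views the before and after pictures match to a pixel or two, about 2 mm.
- **Disagreements:**
  - The first scene and top readings of the turntable centre differed by about 7 mm; I used the close wrist view, which agreed with the top view to about 2 mm.
  - The mask for the front mat in the top view merged with a shadow, so I ignored it.
  - The spray can's pick point was about 7 mm from its measured mat centre, so I returned it to its pick pose rather than the mat centre.

No check failed. The hand-in reports no verdict, so I have no confirmation from the judge.

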